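Make up the pipe kit and the gluing kit

TASK

Make up two kits from the stock on the bench. In the green tray, stand the brass elbow in the wide compartment and the red cap in the narrow one; in the yellow tray, lay the cream paint roller lengthwise in the wide compartment and stand the glue bottle in the narrow one. Everything sits flat on the tray floors, and the blue cap and the spray can stay where they stand; do not knock over the bottle, the can or the elbow.

Things in the scene. Friction and masses are not known exactly. Their poses are not given: they have to be found in the camera images.
- tray_green: shallow green plastic kit tray, fixed to the bench, 92 (its x) x 185 (its y) x 16 mm high, walls 4 mm, floor 3 mm thick with black rubber pads; a divider across it leaves a wide compartment (inside 84 x 105 mm, centre at y = -36 mm) and a narrow one (inside 84 x 68 mm, centre at y = +54.5 mm). Origin: centre of its underside on the bench
- tray_yellow: shallow yellow plastic kit tray, fixed to the bench, 92 (its x) x 185 (its y) x 16 mm high, walls 4 mm, floor 3 mm thick with black rubber pads; a divider across it leaves a wide compartment (inside 84 x 105 mm, centre at y = -36 mm) and a narrow one (inside 84 x 68 mm, centre at y = +54.5 mm). Origin: centre of its underside on the bench
- elbow: brass pipe elbow with union nuts, standing, 32 (x) x 58 (y) x 70 mm high. Its side branch points to -y and its upright body is offset to +y of the origin: the body spans x -14 to +14, y -2 to +26 mm between heights 16 and 54 mm, and below that a foot x -15 to +15, y -5 to +29; grip it across x at about y = +12 mm, 40 mm up.. Origin: centre under the whole outline
- cap_red: red ribbed plastic screw cap standing, 26 mm diameter up to 14 mm height, then a 16 mm diameter stub to 21 mm. Origin: centre of its underside, z up
- roller_center (a point): centre of the cream paint roller sleeve, a plain cylinder of 33 mm diameter and 90 mm length lying on the bench (centre 16.5 mm up); its axis is this point's y axis
- glue_bottle: white glue bottle with blue label and orange nozzle, standing, 52 mm diameter up to 96 mm height, 130 mm high in all. Origin: centre of its underside, z up
- cap_blue: blue ribbed plastic screw cap, 22 mm diameter, 21 mm high; stays where it is. Origin: centre of its underside
- spray_can: black and orange spray can, 56 mm diameter, 132 mm high; stays where it is. Origin: centre of its underside
Not all that is in view belongs to the job. What is meant by the cap_red is not orange, and is the smaller of those in its own colour.

How it is judged:
By the outcome, as a careful person would: the job done as asked, in the order asked, and still so for the second after the job is handed in, with the robot touching nothing.
It also fails if it takes over 104 s, if anything falls off the work surface, if the arm or the gripper's body presses on something with over 40 N, if the wrist force passes 120 N, or if a joint passes its speed limit or range.

ROBOT

A 7-joint arm with a two-finger parallel gripper is mounted at the origin on a cart in front of the work surface, level with it; the furniture and walls round the work are solid. World frame = base frame: x ahead of the robot, y to its left, z up, the work surface at z = 0. Lengths are in m, angles in rad, forces in N, time in s.
With the tool pointing down it reaches from about 0.425 to 0.925 m from the base axis. Payload 6.8 kg.
Tool frame: the origin (TCP) lies on the centre line of the jaws, within the pads' length; the fingertips stand 25 mm ahead of it and the grasp point (between the pads) lies 6 mm ahead of it; z points along the fingers, y is the line along which they close (so a half turn about z gives the same grasp; the last joint's range is limited). The gripper opens to 85 mm and grips with 20 to 120 N. Pads are 22 mm wide; open, the fingers measure 114 mm over their backs; the gripper's body (76 mm by 85 mm) begins 54 mm behind the grasp point. The pads swing forward as they close: fully open they stand 13 mm farther back than shut.
Start: joints at [-1.367, 0.477, 0.022, 1.555, -0.011, 1.109, -0.083], TCP at [0.207, 0.642, 0.256] pointing down, gripper open.
Joint ranges: [-2.96, 2.96], [-0.34, 2.1], [-1.41, 1.46], [0.24, 2.44], [-1.37, 4.51], [0.17, 1.92], [-2.96, 2.96]. Speed limits (rad/s): [2.39, 2.39, 3.14, 3.14, 3.14, 3.14, 3.14].

INTERFACE

Orientations are given as a rotation vector (axis times angle).
In Python, from bench import status, imaging, workorder gives the robot as it stands.
- The arm moves only by the tool send_rows, never from a script. Its argument "steps" is a list of rows, each an object of numbers: "dx", "dy", "dz": the shift along the tool's x, y, z in cm; "yaw": the turn about the tool's z in degrees; "gripper": the opening, from 0 (shut) to 1 (fully open). A call has 1 to 5 rows; each row is the pose to reach, as a shift and turn from the pose commanded when the call began, along the tool's axes at that moment; what a row does not reach only later rows make up. A row lasts 1/8 s, in which the tool goes at most 62.5 mm and 10.7 degrees, less where a joint would pass 70% of its speed; a pose out of reach is approached as far as the arm can. A call with a gripper value outside its range is refused whole. The fingers move at their own pace and stop on an object; "force" is the grip in N (left out, the last holds). Time passes only in rows, so rows that repeat a pose let the fingers close. It gives the time, the measured TCP pose, the force, the opening and the grip force at its end, in the units of the state.
- status.get_obs(): the state, without advancing time (a new reading comes with each control period).
- imaging.grab_frame(name): name is "side" or "top"; returns a dict with "color" (400x640x3 uint8, red, green, blue), "depth" (400x640 float32, m along the optical axis (not along the pixel's ray), 0 where there is no reading), "K" (3x3 intrinsics, pixels), "k1" (the pictures are not rectified: a ray, as slopes to the right and down, at radius r is drawn at 1 + k1 r^2 times it, then the intrinsics apply), "R" (3x3) and "t" (3): a world point X has camera coordinates R X + t. Camera axes: x right, y down, z forward; pixel columns grow to the right and rows downward; lengths in m; the calibration is good to about 2 mm. A picture is of the moment at which its call begins.
- workorder.hand_in(): hands the job in; it is judged then, once.
The state is a dict: "clock": time; "joints": joint angles; "qvel": joint speeds; "tau": joint torques, N m; "tcp_pos": TCP position; "orientation": TCP orientation; "contact_force": force on the tool from outside, world axes, zero at the start; "moment": the same for the moment, N m; "grip_width": finger opening in m; "gripper_force": force on a finger pad.
Only numpy, scipy, OpenCV 4.12 (cv2) and the standard library are available. Lean on these libraries where they do the work, as an engineer would, in place of code of your own. Each camera call takes 0.05 s, during which the arm holds its last target. There are 200 camera calls.

## Working session

There is one attempt and no reset: what is moved stays moved. The work goes in short steps, Python scripts to look and compute and a tool call to move; the robot and the scene stay as the last step left them, time stands still between calls to the robot, and variables do not carry over. Pictures are saved under pics/ and viewed, at most 14 in all, crops included, and the job is handed in when it is done.

Besides the shell and the picture viewer there is one more tool, called after "Call:" in YAML: its name, and indented under it one key for each argument. send_rows: Moves the arm, as the interface text tells. Its arguments: {"type":"object","properties":{"steps":{"type":"array"},"force":{"type":"number"}},"required":["steps"]}

```bash
ls; mkdir -p pics; python3 - <<'E'
from bench import status, imaging
import cv2,pickle
s=status.get_obs();print(s)
for n in("top","side"):
    f=imaging.grab_frame(n);pickle.dump(f,open(n+".pkl","wb"))
    cv2.imwrite(f"pics/{n}0.png",f["color"][:,:,::-1]);print(n,f["K"],f["k1"],f["R"],f["t"])
E
```

```text
pics
{'clock': 0.0, 'joints': array([-1.36712385,  0.47779821,  0.02231724,  1.55645441, -0.01146587,
        1.10928804, -0.08310299]), 'qvel': array([ 0.00075213, -0.00146908,  0.00054984,  0.00069686,  0.0011037 ,
       -0.00075381, -0.00159493]), 'tau': array([ 3.60574522e-04, -5.96455085e+01,  1.60820302e+00, -2.81197643e+01,
        1.24971653e-02,  9.41689534e-03, -6.24309948e-06]), 'tcp_pos': array([0.20689304, 0.6419383 , 0.25532527]), 'orientation': array([-4.87646488e-01, -3.10338417e+00,  2.85167403e-03]), 'contact_force': array([-0.0734463 ,  0.00427769, -0.25482316]), 'moment': array([ 0.00153426, -0.00240534,  0.01511224]), 'gripper_force': 0.0, 'grip_width': 0.08545755477193072}
top [[429.02532925   0.         322.56276233]
 [  0.         429.02532925 197.57789518]
 [  0.           0.           1.        ]] 0.040504980334566024 [[ 0.02250382 -0.99961229 -0.01639676]
 [-0.99652428 -0.02111249 -0.08058305]
 [ 0.08020563  0.01815319 -0.99661302]] [0.15801686 0.56379693 1.12379478]
side [[482.03157803   0.         319.25779133]
 [  0.         482.03157803 209.04345673]
 [  0.           0.           1.        ]] -0.04430777333850394 [[-0.99212571 -0.12513027 -0.00538372]
 [-0.04554054  0.40045496 -0.91518407]
 [ 0.11667317 -0.90773247 -0.40300016]] [0.55976583 0.01402769 1.20614464]
```

View pics/top0.png

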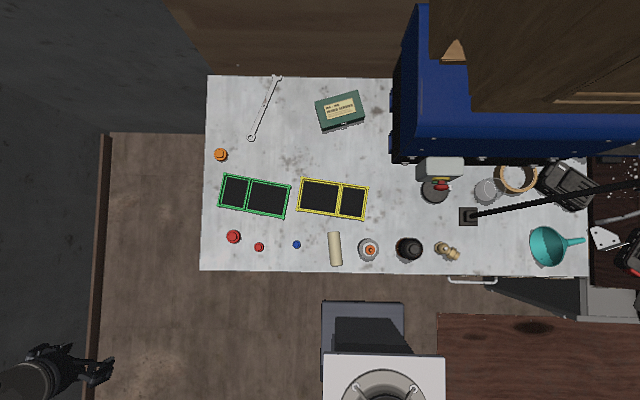

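View pics/side0.png

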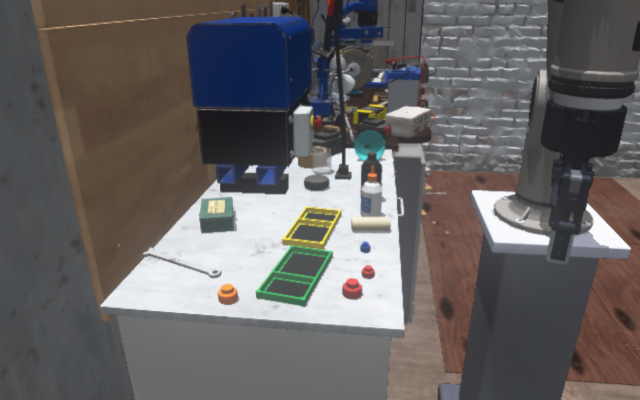

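The top view shows the green tray (255,196), yellow tray (333,199), red caps (233,237) large and (259,247) small (the target), blue cap (297,244), roller (335,249), bottle (368,250), can (408,249) and elbow (447,250). The side view hides the elbow behind the can.

```bash
cat > h.py <<'E'
import numpy as np,cv2,pickle
def dist(f): return np.array([f["k1"],0,0,0,0.])
def rays(f,px):
    u=cv2.undistortPoints(np.array(px,float).reshape(-1,1,2),f["K"],dist(f)).reshape(-1,2)
    d=np.c_[u,np.ones(len(u))]; return -f["R"].T@f["t"], d@f["R"]
def plane(f,px,z):
    C,d=rays(f,px); return C+d*((z-C[2])/d[:,2])[:,None]
def cloud(f):
    v,u=np.mgrid[:400,:640]; px=np.c_[u.ravel(),v.ravel()]
    C,d=rays(f,px); return (C+d*f["depth"].reshape(-1,1)).reshape(400,640,3)
def hsv(f): return cv2.cvtColor(f["color"],cv2.COLOR_RGB2HSV)
def comps(m,amin=15):
    n,l,s,c=cv2.connectedComponentsWithStats(m.astype(np.uint8)*255)
    return [(l==i,s[i],c[i]) for i in range(1,n) if s[i,4]>=amin]
E
python3 - <<'E'
from h import *
np.set_printoptions(precision=4,suppress=True)
f=pickle.load(open("top.pkl","rb"));P=cloud(f);H=hsv(f)
print("C",-f["R"].T@f["t"])
g=(H[...,0]>45)&(H[...,0]<80)&(H[...,1]>120); y=(H[...,0]>20)&(H[...,0]<36)&(H[...,1]>140)
for n,m in(("g",g),("y",y)):
    m[:160]=0;m[230:]=0;m[:,:200]=0;m[:,380:]=0
    for a,s,c in comps(m,60):
        pts=np.argwhere(a)[:,::-1]; W=plane(f,pts,.016)[:,:2].astype(np.float32)
        r=cv2.minAreaRect(W*1000);print(n,s,r,cv2.boxPoints(r).tolist())
Z=P[...,2]
print("bench z",np.median(Z[225:260,275:285]))
for n,(u0,u1,v0,v1) in dict(bigred=(222,245,226,248),red=(250,268,238,256),blue=(289,305,236,252),roller=(323,348,228,270),glue=(353,384,236,264),can=(391,426,233,264),elbow=(430,465,236,266)).items():
    q=P[v0:v1,u0:u1].reshape(-1,3);ok=(q[:,2]>.007);q=q[ok]
    t=q[q[:,2]>q[:,2].max()-.012]
    print(n,len(q),"min",q.min(0),"max",q.max(0),"top mid",(t.min(0)+t.max(0))/2,t.mean(0),len(t))
c=cv2.resize(f["color"][160:275,200:470],None,fx=2.96,fy=2.96,interpolation=cv2.INTER_CUBIC)
cv2.imwrite("pics/c1.png",c[:,:,::-1])
E
```

```text
C [0.4681 0.1495 1.168 ]
g [217 172  74  47 703] ((563.8460693359375, 356.9530029296875), (186.4230194091797, 93.41215515136719), 80.63094329833984) [[502.5888671875, 272.58831787109375], [594.7548828125, 257.3814697265625], [625.103271484375, 441.31768798828125], [532.937255859375, 456.5245361328125]]
y [296 177  73  44 669] ((559.693359375, 144.57029724121094), (184.8559112548828, 93.3773422241211), 82.85752868652344) [[501.8747863769531, 58.664703369140625], [594.5275268554688, 47.054443359375], [617.511962890625, 230.47589111328125], [524.8591918945312, 242.08615112304688]]
bench z 2.5672838877999204e-05
bigred 148 min [0.4365 0.1495 0.0076] max [0.4688 0.4263 1.168 ] top mid [0.4681 0.1495 1.168 ] [0.4681 0.1495 1.168 ] 1
red 74 min [0.4139 0.1495 0.0075] max [0.4681 0.3519 1.168 ] top mid [0.4681 0.1495 1.168 ] [0.4681 0.1495 1.168 ] 1
blue 49 min [0.4268 0.1495 0.0078] max [0.4681 0.2471 1.168 ] top mid [0.4681 0.1495 1.168 ] [0.4681 0.1495 1.168 ] 1
roller 426 min [0.3823 0.1039 0.0072] max [0.4798 0.1564 1.168 ] top mid [0.4681 0.1495 1.168 ] [0.4681 0.1495 1.168 ] 4
glue 356 min [0.4054 0.0261 0.0102] max [0.4681 0.1495 1.168 ] top mid [0.4681 0.1495 1.168 ] [0.4681 0.1495 1.168 ] 1
can 501 min [ 0.4059 -0.1061  0.0071] max [0.4681 0.1495 1.168 ] top mid [0.4681 0.1495 1.168 ] [0.4681 0.1495 1.168 ] 1
elbow 287 min [ 0.3973 -0.1842  0.0073] max [0.4681 0.1495 1.168 ] top mid [0.4681 0.1495 1.168 ] [0.4681 0.1495 1.168 ] 5
```

View pics/c1.png

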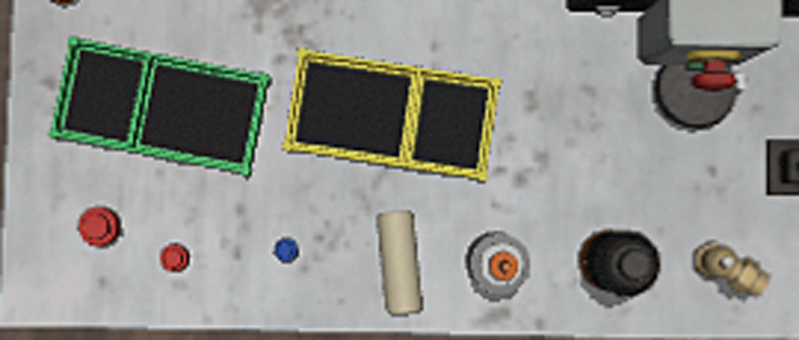

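The crop confirms: green narrow compartment is on the left (+y), yellow narrow on the right (-y); elbow's upright is at crop (718,258) and its branch points down-right.

```bash
python3 - <<'E'
from h import *
np.set_printoptions(precision=4,suppress=True)
f=pickle.load(open("top.pkl","rb"));P=cloud(f);P[f["depth"]==0]=0
B=dict(bigred=(222,245,226,248),red=(250,268,238,256),blue=(289,305,236,252),roller=(323,348,228,270),glue=(353,384,236,264),can=(391,426,233,264),elbow=(430,465,236,266))
for n,(u0,u1,v0,v1) in B.items():
    q=P[v0:v1,u0:u1].reshape(-1,3);q=q[q[:,2]>.007]
    t=q[q[:,2]>q[:,2].max()-.008]
    print(n,len(q),"min",q.min(0),"max",q.max(0),"top",(t.min(0)+t.max(0))/2,t.mean(0),len(t))
    if n=="roller":
        t=q[q[:,2]>.02];print(cv2.minAreaRect((q[:,:2]*1000).astype(np.float32)),cv2.fitLine((t[:,:2]).astype(np.float32),2,0,.01,.01).ravel())
    if n=="glue":
        for a,b in((.08,.1),(.1,.12),(.12,.14)):
            t=q[(q[:,2]>a)&(q[:,2]<b)];print(a,len(t),t.min(0),t.max(0))
u0,u1,v0,v1=B["elbow"]
print((P[v0:v1,u0:u1,2]*1000).astype(int))
S=pickle.load(open("side.pkl","rb"));Q=cloud(S);Q[S["depth"]==0]=0
for n,c in dict(red=(.417,.345),glue=(.42,.05),roller=(.425,.13)).items():
    m=(abs(Q[...,:2]-np.array(c))<.05).all(-1)&(Q[...,2]>.005)&(Q[...,2]<.15);q=Q[m];print(n,len(q),q.min(0),q.max(0))
E
```

```text
bigred 147 min [0.4365 0.3903 0.0076] max [0.4688 0.4263 0.0374] top [0.4526 0.4084 0.0334] [0.4536 0.4092 0.0318] 31
red 73 min [0.4139 0.3274 0.0075] max [0.438  0.3519 0.0247] top [0.4249 0.3384 0.0207] [0.4257 0.3392 0.0205] 34
blue 48 min [0.4268 0.2285 0.0078] max [0.4455 0.2471 0.0234] top [0.4337 0.2372 0.0196] [0.4344 0.2381 0.0195] 25
roller 422 min [0.3823 0.1039 0.0072] max [0.4798 0.1564 0.039 ] top [0.4262 0.1357 0.035 ] [0.4251 0.1355 0.0332] 191
((431.0267028808594, 131.53211975097656), (99.17969512939453, 42.42512893676758), 7.633386135101318) [0.9937 0.1124 0.4269 0.1358]
glue 355 min [0.4054 0.0261 0.0102] max [0.4558 0.0758 0.1308] top [0.428  0.0513 0.127 ] [0.4283 0.0513 0.1272] 8
0.08 130 [0.4111 0.0299 0.0807] [0.4511 0.0699 0.0964]
0.1 68 [0.4175 0.0399 0.1017] [0.4394 0.0621 0.118 ]
0.12 8 [0.4255 0.0488 0.1233] [0.4305 0.0538 0.1308]
can 500 min [ 0.4059 -0.1061  0.0071] max [ 0.4604 -0.0183  0.1373] top [ 0.4342 -0.0517  0.1334] [ 0.4337 -0.0521  0.1321] 67
elbow 282 min [ 0.3973 -0.1842  0.0073] max [ 0.4519 -0.1282  0.0727] top [ 0.4355 -0.1444  0.0697] [ 0.4358 -0.1445  0.0695] 8
[[ 3  1 -4 ... -3  0  0]
 [ 3  0  1 ...  1  1 -2]
 [ 1  0  0 ... -1  1  1]
 ...
 [-1  3  3 ...  0  2  0]
 [-1  0 -4 ... -1 -3  0]
 [-4  2  2 ...  0  0 -3]]
red 129 [0.4131 0.3345 0.0051] [0.4368 0.3553 0.0233]
glue 791 [0.4024 0.0433 0.0051] [0.4536 0.0823 0.13  ]
roller 552 [0.3807 0.0801 0.0054] [0.4723 0.16   0.0455]
```

```bash
python3 - <<'E'
from h import *
import sys
np.set_printoptions(precision=4,suppress=True,threshold=99999,linewidth=200)
f=pickle.load(open("top.pkl","rb"));P=cloud(f);P[f["depth"]==0]=0
print((P[238:264,432:464,2]*1000).astype(int))
q=P[236:266,430:465].reshape(-1,3)
for a,b in((.01,.02),(.02,.03),(.03,.04),(.04,.05),(.05,.06),(.06,.075)):
    t=q[(q[:,2]>a)&(q[:,2]<b)];print(a,len(t),t.mean(0),t.min(0),t.max(0))
c=cv2.resize(f["color"][234:268,428:468],None,fx=14,fy=14,interpolation=cv2.INTER_CUBIC)
cv2.imwrite("pics/elb.png",c[:,:,::-1])
E
```

```text
[[ 0  0 -2 -1  2  0  0  0  2  0  2  2  0 -2  2 -2  2  1 -1  2 -1 -1  1  1  1  2  3  0  0  2 -1  1]
 [ 0  2  0 -1  0  1  1  2 -3 -1  0  0  0 -3 -2  2  0 -2  1  0  0  0  2 -2  1  0 -1  0  2  2  0 -4]
 [ 3 -1  0 -1  1 -3  1  0  0 -2  1  1  2  2  2  2  0 -1  1  1  0 -1  0  3 -3  2 -1 -1  2  2  3  0]
 [-1 -2 -1 -2  0  1  0  7 13  0  0  1  1  2  0 -2  2  0  0  5 -1 -2  2  1  0  0  0 -2  0  0  1  1]
 [-1 -3  0  5 -4  4 16 19 15 15 16 -2  2  2  2  0  4  0  2  2 -1  0  2  1  4 -2  0 -4  2  1  4 -1]
 [ 1  3 -3  2 15 13 14 20 42 47 48 45 48 49 45  0 -3  4 -1  0 -2  1  5  0  0  1 -2 -1  0  0  0  0]
 [-2 -2  9 15 20 19 22 44 45 46 55 49 52 48 51 48  0 -3 -2  2  1 -1  0 -5  3 -2 -3 -1 -2  0  4  1]
 [ 4  3 10 15 14 24 42 45 48 51 52 52 51 50 50 44 51 -3 -1  1  6  0  3  0 -1  1  0  0  3  3 -2 -1]
 [ 0  0  9 12 17 26 43 47 52 49 50 49 53 49 54 55 52 44  3 -2  2  2 -2  1  1 -1 -1  0  0 -3 -2  0]
 [ 0 -1  6 13 20 38 43 49 52 51 50 47 60 66 70 70 46 49 40 36 50 43 43  6 -4  1 -1  0  0 -2  0  0]
 [-1 -1  9 17 19 39 44 46 51 50 56 51 60 72 69 71 49 48 47 43 55 54 48 38  1  0  1  0  2  0  1 -2]
 [ 1 -1 13 
[... 1290 characters left out ...]
 4  1 -4 -3  1  2  0 -1  2  2  2  0  0  3  1  3  0  0  7  4  0 -3  1 -5 -1  2  2  1]
 [ 3  0  3  0 -2  1  2  1  3 -1  1 -2  2  1  1  0  0  0 -2  0  2  0  0  0 -2  2  1  0 -1 -1  0  2]]
0.01 35 [ 0.4352 -0.1362  0.0155] [ 0.4204 -0.1488  0.0107] [ 0.4519 -0.1282  0.0197]
0.02 8 [ 0.4385 -0.1346  0.0227] [ 0.4257 -0.1399  0.02  ] [ 0.4467 -0.1318  0.0269]
0.03 6 [ 0.4282 -0.1529  0.038 ] [ 0.4091 -0.1761  0.0367] [ 0.4375 -0.1299  0.0392]
0.04 100 [ 0.4284 -0.1538  0.0465] [ 0.407  -0.1842  0.0406] [ 0.4476 -0.1312  0.0499]
0.05 115 [ 0.4273 -0.1586  0.0529] [ 0.4125 -0.1824  0.05  ] [ 0.4452 -0.1341  0.058 ]
0.06 11 [ 0.4352 -0.146   0.067 ] [ 0.4282 -0.1648  0.06  ] [ 0.4381 -0.1415  0.0727]
```

View pics/elb.png

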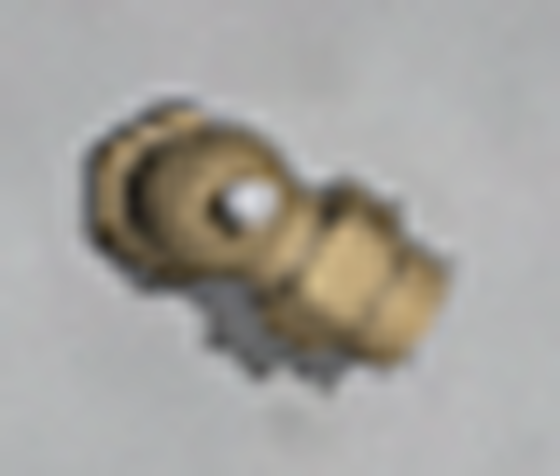

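The crop shows the elbow's upright pin at image (445,248.5) and the branch pointing down-right, tip at about (458,256). There is also a pole base near (467,216) to keep clear of.

```bash
cat >> h.py <<'E'
from scipy.spatial.transform import Rotation as Ro
def to(p,ang,zoff=0):
    """shift/yaw from the present pose to grasp-point xyz p with tool y along world angle ang (deg, mod 180)"""
    from bench import status
    s=status.get_obs();R=Ro.from_rotvec(s["orientation"]).as_matrix()
    d=R.T@(np.array(p)+[0,0,.006]-s["tcp_pos"])*100
    a=np.degrees(np.arctan2(R[1,1],R[0,1]));y=-(ang-a);y=(y+90)%180-90
    print("dx %.2f dy %.2f dz %.2f yaw %.1f"%(*d,y),"| now t %.2f tcp"%s["clock"],s["tcp_pos"].round(4),"yang %.1f w %.4f gf %.1f"%(a,s["grip_width"],s["gripper_force"]),"q",s["joints"].round(2), "F",s["contact_force"].round(1),"tilt",R[2].round(3))
E
python3 - <<'E'
from h import *
np.set_printoptions(precision=4,suppress=True)
f=pickle.load(open("top.pkl","rb"));P=cloud(f);P[f["depth"]==0]=0
q=P[236:266,430:465].reshape(-1,3);q=q[q[:,2]>.036]
print("elbow upper",cv2.minAreaRect((q[:,:2]*1000).astype(np.float32)),cv2.fitLine(q[:,:2].astype(np.float32),2,0,.001,.001).ravel(), cv2.minAreaRect((q[q[:,2]>.047][:,:2]*1000).astype(np.float32)))
fo=P[236:266,430:465].reshape(-1,3);fo=fo[(fo[:,2]>.01)&(fo[:,2]<.02)]
for a in(-38,-34,-30,-26):
    ye=np.array([-np.sin(np.radians(a)),np.cos(np.radians(a))]);xe=np.array([ye[1],-ye[0]])
    print(a,"upper y-range",(q[:,:2]@ye).min(),(q[:,:2]@ye).max(),"x",(q[:,:2]@xe).min(),(q[:,:2]@xe).max(),"footy max",(fo[:,:2]@ye).max(),"foot x",(fo[:,:2]@xe).min(),(fo[:,:2]@xe).max(),"pin",np.array([.4358,-.1444])@np.c_[xe,ye])
k=P[...,2]; m=(P[...,0]>.4)&(P[...,0]<.65)&(P[...,1]>-.35)&(P[...,1]<-.16)&(k>.08)&(k<1);print("tall near pole",m.sum(),P[m].min(0),P[m].max(0))
for a,b in((.02,.06),(.08,.15),(.15,.25),(.25,.4)):
    t=P[m|((P[...,0]>.48)&(P[...,0]<.65)&(P[...,1]>-.35)&(P[...,1]<-.16))];t=t[(t[:,2]>a)&(t[:,2]<b)];print(a,b,len(t),t.min(0) if len(t) else"",t.max(0) if len(t) else "")
to([.47,.3,.25],-9)
E
```

```text
elbow upper ((429.22442626953125, -157.02020263671875), (56.541648864746094, 30.523826599121094), 58.9766731262207) [ 0.4868  0.8735  0.4282 -0.1558] ((428.301025390625, -157.614501953125), (54.298370361328125, 25.638090133666992), 62.286006927490234)
-38 upper y-range 0.11219489336365818 0.16836001142417079 x 0.41785236707589485 0.4513830168787323 footy max 0.17041211672054854 foot x 0.41606481725224825 0.4456432342327357 pin [0.4323 0.1545]
-34 upper y-range 0.08150387477015165 0.1379622704526943 x 0.42759263014004906 0.45933799805197056 footy max 0.14000442607971345 foot x 0.4263751626073416 0.4556964429290835 pin [0.442 0.124]
-30 upper y-range 0.05039919960692444 0.10693421939773572 x 0.434724861426787 0.4653344100112288 footy max 0.10891464794821358 foot x 0.4342389066628394 0.4635295443619271 pin [0.4496 0.0928]
-26 upper y-range 0.019048984609322195 0.0753851955748616 x 0.4382130072333845 0.46906375950016366 footy max 0.07730961404839189 foot x 0.43948351097664184 0.4694113405856545 pin [0.455  0.0613]
tall near pole 4956 [ 0.5123 -0.35    0.0901] [ 0.65   -0.16    0.7275]
0.02 0.06 586 [ 0.5059 -0.3494  0.02  ] [ 0.6499 -0.16    0.0599]
0.08 0.15 293 [ 0.5123 -0.3497  0.0901] [ 0.6429 -0.1663  0.1498]
0.15 0.25 707 [ 0.5139 -0.3496  0.1502] [ 0.643  -0.1608  0.2498]
0.25 0.4 2049 [ 0.5261 -0.35    0.2501] [ 0.6387 -0.16    0.4   ]
dx -35.53 dy -24.48 dz -0.02 yaw 81.1 | now t 0.10 tcp [0.2069 0.642  0.2554] yang 72.1 w 0.0851 gf 0.0 q [-1.37  0.48  0.02  1.56 -0.01  1.11 -0.08] F [ 0.3 -0.5  0.2] tilt [-0.    -0.002 -1.   ]
```

Call:
send_rows:
  steps:
    - {"dx": -5,"dy": -3.4,"dz": 0,"yaw": 10.5,"gripper": 0.65}
    - {"dx": -10,"dy": -6.8,"yaw": 21,"gripper": 0.65}
    - {"dx": -15,"dy": -10.2,"yaw": 31.5,"gripper": 0.65}
    - {"dx": -20,"dy": -13.6,"yaw": 42,"gripper": 0.65}
    - {"dx": -25,"dy": -17,"yaw": 52.5,"gripper": 0.65}
  force: 40

```text
validation failed for argument at $.st...
```

```bash
python3 -c "
from h import *
to([.4354,-.1452,.25],-30)"
```

```text
dx -45.90 dy -67.92 dz 0.06 yaw -77.9 | now t 0.10 tcp [0.2069 0.642  0.2554] yang 72.1 w 0.0851 gf 0.0 q [-1.37  0.48  0.02  1.56 -0.01  1.11 -0.08] F [ 0.3 -0.5  0.2] tilt [-0.    -0.002 -1.   ]
```

Call:
send_rows:
  steps:
    - {"dx": -5,"dy": -3.4,"dz": 0,"yaw": 10.5,"gripper": 0.65}
    - {"dx": -10,"dy": -6.8,"dz": 0,"yaw": 21,"gripper": 0.65}
    - {"dx": -15,"dy": -10.2,"dz": 0,"yaw": 31.5,"gripper": 0.65}
    - {"dx": -20,"dy": -13.6,"dz": 0,"yaw": 42,"gripper": 0.65}
    - {"dx": -25,"dy": -17,"dz": 0,"yaw": 52.5,"gripper": 0.65}
  force: 40

```text
clock: 0.72
tcp_pos: [0.3937, 0.4021, 0.2561]
orientation: [-1.818, -2.562, 0.0]
contact_force: [0.8, 0.8, -0.1]
grip_width: 0.0554
gripper_force: 0.0
```

```bash
python3 -c "
from h import *
to([.4354,-.1452,.25],-30)"
```

```text
dx -53.04 dy -14.15 dz 0.02 yaw 49.3 | now t 0.72 tcp [0.3937 0.4021 0.2561] yang 19.3 w 0.0554 gf 0.0 q [-1.14  0.3   0.29  1.84 -0.1   1.01 -0.48] F [ 0.8  0.8 -0.1] tilt [-0. -0. -1.]
```

Call:
send_rows:
  steps:
    - {"dx": -6,"dy": 0,"dz": 0,"yaw": 9,"gripper": 0.65}
    - {"dx": -12,"dy": -0.5,"dz": 0,"yaw": 18,"gripper": 0.65}
    - {"dx": -18,"dy": -1.5,"dz": 0,"yaw": 27,"gripper": 0.65}
    - {"dx": -24,"dy": -2.5,"dz": 0,"yaw": 36,"gripper": 0.65}
    - {"dx": -30,"dy": -4,"dz": 0,"yaw": 45,"gripper": 0.65}

```text
clock: 1.35
tcp_pos: [0.4561, 0.106, 0.2563]
orientation: [-2.659, -1.673, -0.001]
contact_force: [0.6, -0.2, 0.4]
grip_width: 0.0555
gripper_force: 0.0
```

```bash
python3 -c "
from h import *
to([.4354,-.1452,.2],-30)"
```

```text
dx -23.54 dy 9.01 dz 5.02 yaw 4.3 | now t 1.35 tcp [0.4561 0.106  0.2563] yang -25.7 w 0.0555 gf 0.0 q [-0.88  0.14  0.58  2.06 -0.09  0.97 -0.71] F [ 0.6 -0.2  0.4] tilt [ 0.  0. -1.]
```

Call:
send_rows:
  steps:
    - {"dx": -5.5,"dy": 2.1,"dz": 0,"yaw": 2,"gripper": 0.65}
    - {"dx": -11,"dy": 4.2,"dz": 0,"yaw": 4,"gripper": 0.65}
    - {"dx": -16.5,"dy": 6.3,"dz": 0,"yaw": 4.3,"gripper": 0.65}
    - {"dx": -21,"dy": 8.2,"dz": 0,"yaw": 4.3,"gripper": 0.65}
    - {"dx": -23.5,"dy": 9,"dz": 2,"yaw": 4.3,"gripper": 0.65}

```text
clock: 1.98
tcp_pos: [0.437, -0.1457, 0.2371]
orientation: [2.717, 1.574, 0.005]
contact_force: [0.5, 0.4, -0.8]
grip_width: 0.0553
gripper_force: 0.0
```

```bash
python3 -c "
from h import *
to([.4354,-.1452,.04],-30)
from bench import imaging
f=imaging.grab_frame('top');cv2.imwrite('pics/e2.png',cv2.resize(f['color'][130:330,350:560],None,fx=2.8,fy=2.8)[:,:,::-1])"
```

```text
dx -0.06 dy -0.22 dz 19.11 yaw 0.2 | now t 1.98 tcp [ 0.437  -0.1457  0.2371] yang -29.8 w 0.0553 gf 0.0 q [-0.51  0.16  0.79  2.11 -0.15  0.92 -0.16] F [ 0.5  0.4 -0.8] tilt [ 0.002  0.003 -1.   ]
```

View pics/e2.png

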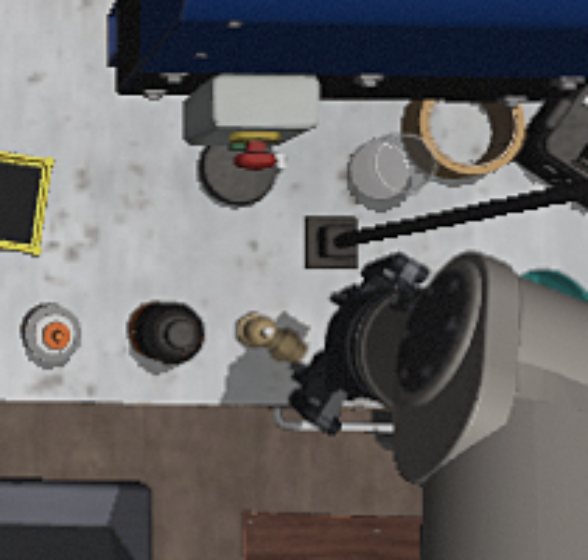

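The picture shows the hand above the elbow (parallax moves it right in the image), the fingers spread across it, and the pole clear.

Call:
send_rows:
  steps:
    - {"dx": 0,"dy": -0.2,"dz": 5,"yaw": 0,"gripper": 0.65}
    - {"dx": 0,"dy": -0.2,"dz": 10,"yaw": 0,"gripper": 0.65}
    - {"dx": 0,"dy": -0.2,"dz": 14,"yaw": 0,"gripper": 0.65}
    - {"dx": 0,"dy": -0.2,"dz": 17,"yaw": 0,"gripper": 0.65}
    - {"dx": 0,"dy": -0.2,"dz": 19,"yaw": 0,"gripper": 0.65}

```text
clock: 2.65
tcp_pos: [0.4341, -0.1413, 0.0447]
orientation: [-2.714, -1.578, 0.003]
contact_force: [-0.5, 0.8, -0.5]
grip_width: 0.0557
gripper_force: 0.0
```

Call:
send_rows:
  steps:
    - {"dx": 0,"dy": 0,"dz": 0,"yaw": 0,"gripper": 0.65}
    - {"dx": 0,"dy": 0,"dz": 0,"yaw": 0,"gripper": 0.25}
    - {"dx": 0,"dy": 0,"dz": 0,"yaw": 0,"gripper": 0.25}
    - {"dx": 0,"dy": 0,"dz": 0,"yaw": 0,"gripper": 0.1}
    - {"dx": 0,"dy": 0,"dz": 0,"yaw": 0,"gripper": 0.1}

```text
clock: 3.28
tcp_pos: [0.4358, -0.1421, 0.0472]
orientation: [2.715, 1.578, 0.003]
contact_force: [0.1, -0.2, 7.3]
grip_width: 0.0259
gripper_force: 39.4
```

Call:
send_rows:
  steps:
    - {"dx": 0,"dy": 0,"dz": 0,"yaw": 0,"gripper": 0.1}
    - {"dx": 0,"dy": 0,"dz": 0,"yaw": 0,"gripper": 0.1}

```text
clock: 3.52
tcp_pos: [0.4358, -0.1421, 0.0472]
orientation: [2.715, 1.578, 0.003]
contact_force: [0.3, -0.5, 8.0]
grip_width: 0.0263
gripper_force: 39.4
```

Call:
send_rows:
  steps:
    - {"dx": 0,"dy": 0,"dz": -2,"yaw": 0,"gripper": 0.1}
    - {"dx": 0,"dy": 0,"dz": -6,"yaw": 0,"gripper": 0.1}
    - {"dx": 0,"dy": 0,"dz": -11,"yaw": 0,"gripper": 0.1}
    - {"dx": 0,"dy": 0,"dz": -16,"yaw": 0,"gripper": 0.1}
    - {"dx": 0,"dy": 0,"dz": -19,"yaw": 0,"gripper": 0.1}

```text
clock: 4.15
tcp_pos: [0.4351, -0.1421, 0.2384]
orientation: [2.716, 1.578, 0.004]
contact_force: [-0.0, -0.1, -0.9]
grip_width: 0.0262
gripper_force: 39.9
```

```bash
python3 -c "
from h import *
to([.5604,.3363,.23],-9.4)"
```

```text
dx 47.76 dy -12.80 dz 0.31 yaw -20.3 | now t 4.15 tcp [ 0.4351 -0.1421  0.2384] yang -29.7 w 0.0262 gf 39.9 q [-0.57  0.16  0.85  2.12 -0.16  0.92 -0.15] F [-0.  -0.1 -0.9] tilt [ 0.002  0.002 -1.   ]
```

Call:
send_rows:
  steps:
    - {"dx": 3,"dy": -0.8,"dz": 0,"yaw": 0,"gripper": 0.1}
    - {"dx": 8,"dy": -2.1,"dz": 0,"yaw": 0,"gripper": 0.1}
    - {"dx": 13.5,"dy": -3.6,"dz": 0,"yaw": 0,"gripper": 0.1}
    - {"dx": 19,"dy": -5.1,"dz": 0,"yaw": 0,"gripper": 0.1}
    - {"dx": 24.5,"dy": -6.6,"dz": 0,"yaw": 0,"gripper": 0.1}

```text
clock: 4.78
tcp_pos: [0.4986, 0.1054, 0.2365]
orientation: [-2.716, -1.578, -0.0]
contact_force: [1.5, -0.2, -0.9]
grip_width: 0.026
gripper_force: 40.0
```

Call:
send_rows:
  steps:
    - {"dx": 5.5,"dy": -1.5,"dz": 0,"yaw": -5,"gripper": 0.1}
    - {"dx": 11,"dy": -3,"dz": 0,"yaw": -11,"gripper": 0.1}
    - {"dx": 16,"dy": -4.2,"dz": 0,"yaw": -17,"gripper": 0.1}
    - {"dx": 20,"dy": -5.4,"dz": 0,"yaw": -20,"gripper": 0.1}
    - {"dx": 23,"dy": -6.2,"dz": 0,"yaw": -20.3,"gripper": 0.1}

```text
clock: 5.4
tcp_pos: [0.5582, 0.3364, 0.236]
orientation: [-2.392, -2.035, 0.001]
contact_force: [-0.4, 0.6, -0.7]
grip_width: 0.0263
gripper_force: 39.9
```

```bash
python3 -c "
from h import *
to([.5604,.3363,.046],-9.4)
from bench import imaging
f=imaging.grab_frame('side');cv2.imwrite('pics/e3.png',f['color'][:,:,::-1])"
```

```text
dx 0.03 dy 0.23 dz 18.40 yaw 0.2 | now t 5.40 tcp [0.5582 0.3364 0.236 ] yang -9.2 w 0.0263 gf 39.9 q [-1.01  0.5   0.53  1.66 -0.28  1.06 -0.56] F [-0.4  0.6 -0.7] tilt [-0.    -0.001 -1.   ]
```

View pics/e3.png

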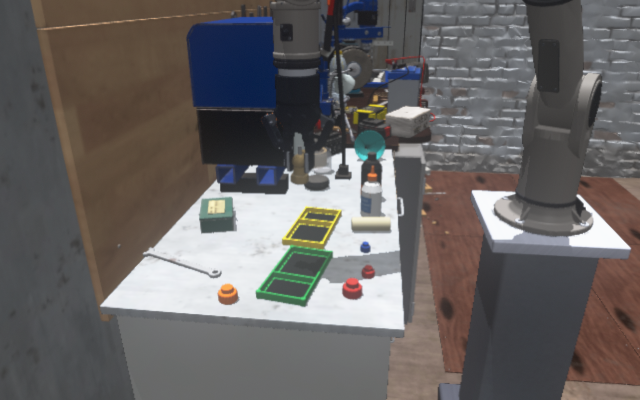

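The picture shows the elbow hanging upright in the gripper at about (300,165); the tray below is clear.

Call:
send_rows:
  steps:
    - {"dx": 0,"dy": 0.1,"dz": 5,"yaw": 0,"gripper": 0.1}
    - {"dx": 0,"dy": 0.2,"dz": 10,"yaw": 0,"gripper": 0.1}
    - {"dx": 0,"dy": 0.2,"dz": 14,"yaw": 0,"gripper": 0.1}
    - {"dx": 0,"dy": 0.2,"dz": 16.5,"yaw": 0,"gripper": 0.1}
    - {"dx": 0,"dy": 0.2,"dz": 17.6,"yaw": 0,"gripper": 0.1}

```text
clock: 6.08
tcp_pos: [0.5596, 0.3332, 0.0587]
orientation: [-2.395, -2.033, 0.005]
contact_force: [0.3, -0.3, -1.2]
grip_width: 0.0261
gripper_force: 39.9
```

Call:
send_rows:
  steps:
    - {"dx": 0,"dy": 0,"dz": 0.3,"yaw": 0,"gripper": 0.1}
    - {"dx": 0,"dy": 0,"dz": 0.6,"yaw": 0,"gripper": 0.1}
    - {"dx": 0,"dy": 0,"dz": 0.8,"yaw": 0,"gripper": 0.1}
    - {"dx": 0,"dy": 0,"dz": 0.8,"yaw": 0,"gripper": 0.1}

```text
clock: 6.58
tcp_pos: [0.5609, 0.334, 0.0528]
orientation: [-2.395, -2.033, -0.001]
contact_force: [-0.6, 0.4, -1.2]
grip_width: 0.026
gripper_force: 39.9
```

Call:
send_rows:
  steps:
    - {"dx": 0,"dy": 0,"dz": 0.1,"yaw": 0,"gripper": 0.1}
    - {"dx": 0,"dy": 0,"dz": 0.2,"yaw": 0,"gripper": 0.1}
    - {"dx": 0,"dy": 0,"dz": 0.2,"yaw": 0,"gripper": 0.1}

```text
clock: 6.95
tcp_pos: [0.5609, 0.3339, 0.0504]
orientation: [-2.395, -2.033, -0.0]
contact_force: [-0.4, -0.3, -0.5]
grip_width: 0.0262
gripper_force: 40.0
```

Call:
send_rows:
  steps:
    - {"dx": 0,"dy": 0,"dz": 0.1,"yaw": 0,"gripper": 0.1}
    - {"dx": 0,"dy": 0,"dz": 0.1,"yaw": 0,"gripper": 0.1}
    - {"dx": 0,"dy": 0,"dz": 0.1,"yaw": 0,"gripper": 0.1}

```text
clock: 7.32
tcp_pos: [0.5611, 0.3341, 0.0503]
orientation: [-2.395, -2.032, -0.001]
contact_force: [-0.7, -1.1, 6.8]
grip_width: 0.0262
gripper_force: 40.3
```

Call:
send_rows:
  steps:
    - {"dx": 0,"dy": 0,"dz": 0,"yaw": 0,"gripper": 0.38}
    - {"dx": 0,"dy": 0,"dz": 0,"yaw": 0,"gripper": 0.5}
    - {"dx": 0,"dy": 0,"dz": 0,"yaw": 0,"gripper": 0.6}
    - {"dx": 0,"dy": 0,"dz": 0,"yaw": 0,"gripper": 0.6}

```text
clock: 7.82
tcp_pos: [0.5607, 0.3338, 0.0491]
orientation: [-2.395, -2.033, 0.0]
contact_force: [-0.4, -0.2, -0.6]
grip_width: 0.051
gripper_force: 0.0
```

Call:
send_rows:
  steps:
    - {"dx": 0,"dy": 0,"dz": -1,"yaw": 0,"gripper": 0.6}
    - {"dx": 0,"dy": 0,"dz": -4,"yaw": 0,"gripper": 0.6}
    - {"dx": 0,"dy": 0,"dz": -9,"yaw": 0,"gripper": 0.6}
    - {"dx": 0,"dy": 0,"dz": -13,"yaw": 0,"gripper": 0.6}

```text
clock: 8.32
tcp_pos: [0.5612, 0.3338, 0.1819]
orientation: [2.395, 2.032, 0.003]
contact_force: [-0.4, 0.8, 0.6]
grip_width: 0.0513
gripper_force: 0.0
```

```bash
python3 -c "
from h import *
to([.4252,.339,.08],0)"
```

```text
dx -1.72 dy -13.52 dz 9.57 yaw -9.4 | now t 8.32 tcp [0.5612 0.3338 0.1819] yang -9.4 w 0.0513 gf 0.0 q [-0.99  0.56  0.51  1.71 -0.32  0.96 -0.52] F [-0.4  0.8  0.6] tilt [ 0.001  0.001 -1.   ]
```

Call:
send_rows:
  steps:
    - {"dx": -0.6,"dy": -4.5,"dz": 0,"yaw": 0,"gripper": 0.55}
    - {"dx": -1.1,"dy": -9,"dz": 1,"yaw": 0,"gripper": 0.55}
    - {"dx": -1.7,"dy": -12.5,"dz": 4,"yaw": 0,"gripper": 0.55}
    - {"dx": -1.7,"dy": -13.5,"dz": 8,"yaw": 0,"gripper": 0.55}
    - {"dx": -1.7,"dy": -13.5,"dz": 11,"yaw": 0,"gripper": 0.55}

```text
clock: 8.95
tcp_pos: [0.4234, 0.3396, 0.0688]
orientation: [-2.393, -2.034, 0.0]
contact_force: [-0.3, 0.6, 0.1]
grip_width: 0.0468
gripper_force: 0.0
```

```bash
python3 -c "
from h import *
to([.4252,.339,.024],-9.4)
from bench import imaging
f=imaging.grab_frame('side');cv2.imwrite('pics/c4.png',cv2.resize(f['color'][150:320,220:450],None,fx=3,fy=3)[:,:,::-1])"
```

```text
dx -0.03 dy 0.19 dz 3.88 yaw 0.1 | now t 8.95 tcp [0.4234 0.3396 0.0688] yang -9.3 w 0.0468 gf 0.0 q [-1.12  0.56  0.43  2.04 -0.38  0.63 -0.6 ] F [-0.3  0.6  0.1] tilt [ 0.    -0.001 -1.   ]
```

View pics/c4.png

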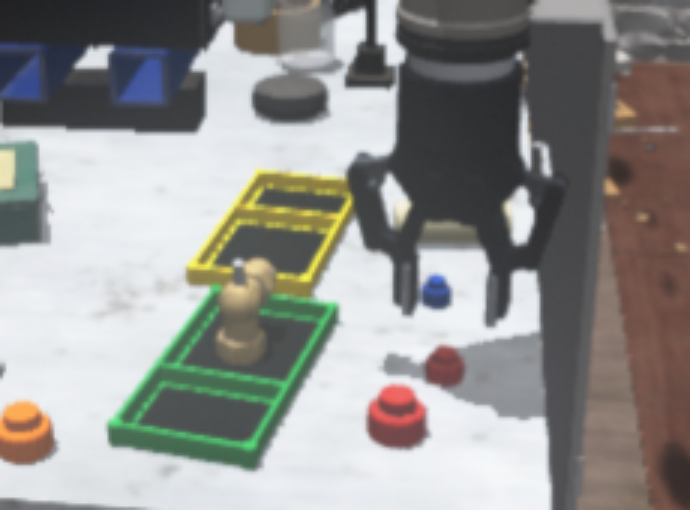

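The elbow stands in the green wide compartment at crop (240,320), and the gripper is above the small red cap at (445,365).

Call:
send_rows:
  steps:
    - {"dx": 0,"dy": 0.2,"dz": 2,"yaw": 0,"gripper": 0.55}
    - {"dx": 0,"dy": 0.2,"dz": 3.2,"yaw": 0,"gripper": 0.55}
    - {"dx": 0,"dy": 0.2,"dz": 3.9,"yaw": 0,"gripper": 0.55}
    - {"dx": 0,"dy": 0.2,"dz": 3.9,"yaw": 0,"gripper": 0.55}

```text
clock: 9.5
tcp_pos: [0.4269, 0.3386, 0.0302]
orientation: [-2.396, -2.032, 0.0]
contact_force: [-0.1, 0.4, -0.6]
grip_width: 0.0472
gripper_force: 0.0
```

Call:
send_rows:
  steps:
    - {"dx": 0,"dy": 0,"dz": 0,"yaw": 0,"gripper": 0.36}
    - {"dx": 0,"dy": 0,"dz": 0,"yaw": 0,"gripper": 0.25}
    - {"dx": 0,"dy": 0,"dz": 0,"yaw": 0,"gripper": 0.2}
    - {"dx": 0,"dy": 0,"dz": 0,"yaw": 0,"gripper": 0.1}
    - {"dx": 0,"dy": 0,"dz": 0,"yaw": 0,"gripper": 0.1}
  force: 30

```text
clock: 10.12
tcp_pos: [0.4271, 0.339, 0.031]
orientation: [-2.395, -2.032, -0.002]
contact_force: [-0.9, -0.5, 5.7]
grip_width: 0.0239
gripper_force: 29.5
```

Call:
send_rows:
  steps:
    - {"dx": 0,"dy": 0,"dz": -2,"yaw": 0,"gripper": 0.1}
    - {"dx": 0,"dy": 0,"dz": -6,"yaw": 0,"gripper": 0.1}
    - {"dx": 0,"dy": 0,"dz": -10,"yaw": 0,"gripper": 0.1}

```text
clock: 10.5
tcp_pos: [0.4265, 0.3385, 0.1312]
orientation: [2.395, 2.033, -0.001]
contact_force: [1.0, 0.9, -0.5]
grip_width: 0.0238
gripper_force: 29.5
```

```bash
python3 -c "
from h import *
to([.5727,.4108,.029],-9.4)"
```

```text
dx 9.52 dy 13.25 dz 9.61 yaw 0.0 | now t 10.50 tcp [0.4265 0.3385 0.1312] yang -9.4 w 0.0238 gf 29.5 q [-1.18  0.46  0.5   2.   -0.32  0.75 -0.65] F [ 1.   0.9 -0.5] tilt [-0.001 -0.    -1.   ]
```

Call:
send_rows:
  steps:
    - {"dx": 3,"dy": 4,"dz": 0,"yaw": 0,"gripper": 0.1}
    - {"dx": 6,"dy": 8.5,"dz": 0,"yaw": 0,"gripper": 0.1}
    - {"dx": 9,"dy": 12.5,"dz": 0.5,"yaw": 0,"gripper": 0.1}
    - {"dx": 9.5,"dy": 13.2,"dz": 3,"yaw": 0,"gripper": 0.1}
    - {"dx": 9.5,"dy": 13.2,"dz": 6,"yaw": 0,"gripper": 0.1}

```text
clock: 11.12
tcp_pos: [0.5737, 0.4114, 0.0697]
orientation: [2.395, 2.032, 0.003]
contact_force: [-0.3, -0.6, -0.4]
grip_width: 0.0238
gripper_force: 29.6
```

Call:
send_rows:
  steps:
    - {"dx": 0,"dy": 0,"dz": 1.5,"yaw": 0,"gripper": 0.1}
    - {"dx": 0,"dy": 0,"dz": 2.8,"yaw": 0,"gripper": 0.1}
    - {"dx": 0,"dy": 0,"dz": 3.4,"yaw": 0,"gripper": 0.1}
    - {"dx": 0,"dy": 0,"dz": 3.4,"yaw": 0,"gripper": 0.1}

```text
clock: 11.62
tcp_pos: [0.5725, 0.411, 0.0365]
orientation: [-2.395, -2.033, -0.0]
contact_force: [0.2, -0.6, -0.4]
grip_width: 0.0239
gripper_force: 29.6
```

```bash
python3 -c "
from h import *
to([.5727,.4108,.028],-9.4)"
```

```text
dx -0.02 dy 0.02 dz 0.25 yaw 0.0 | now t 11.62 tcp [0.5725 0.411  0.0365] yang -9.4 w 0.0239 gf 29.6 q [-0.99  0.81  0.42  1.63 -0.43  0.79 -0.54] F [ 0.2 -0.6 -0.4] tilt [ 0.  0. -1.]
```

Call:
send_rows:
  steps:
    - {"dx": 0,"dy": 0,"dz": 0.15,"yaw": 0,"gripper": 0.1}
    - {"dx": 0,"dy": 0,"dz": 0.25,"yaw": 0,"gripper": 0.1}
    - {"dx": 0,"dy": 0,"dz": 0.25,"yaw": 0,"gripper": 0.1}

```text
clock: 12.0
tcp_pos: [0.5726, 0.4111, 0.0341]
orientation: [-2.395, -2.033, -0.001]
contact_force: [-0.4, -0.5, 1.3]
grip_width: 0.0241
gripper_force: 29.6
```

Call:
send_rows:
  steps:
    - {"dx": 0,"dy": 0,"dz": 0,"yaw": 0,"gripper": 0.36}
    - {"dx": 0,"dy": 0,"dz": 0,"yaw": 0,"gripper": 0.45}
    - {"dx": 0,"dy": 0,"dz": 0,"yaw": 0,"gripper": 0.48}
    - {"dx": 0,"dy": 0,"dz": -1,"yaw": 0,"gripper": 0.48}
    - {"dx": 0,"dy": 0,"dz": -4,"yaw": 0,"gripper": 0.48}

```text
clock: 12.62
tcp_pos: [0.5715, 0.4103, 0.0732]
orientation: [-2.395, -2.033, 0.005]
contact_force: [0.3, -0.4, -0.1]
grip_width: 0.041
gripper_force: 0.0
```

Call:
send_rows:
  steps:
    - {"dx": 0,"dy": 0,"dz": -4,"yaw": 0,"gripper": 0.6}
    - {"dx": 0,"dy": 0,"dz": -9,"yaw": 0,"gripper": 0.6}
    - {"dx": 0,"dy": 0,"dz": -12,"yaw": 0,"gripper": 0.6}

```text
clock: 13.0
tcp_pos: [0.5735, 0.4112, 0.1976]
orientation: [2.396, 2.032, 0.006]
contact_force: [-0.5, 0.3, -0.2]
grip_width: 0.0513
gripper_force: 0.0
```

```bash
python3 -c "
from h import *
to([.427,.1358,.12],-83.6)"
```

```text
dx -29.58 dy -9.98 dz 7.05 yaw 74.2 | now t 13.00 tcp [0.5735 0.4112 0.1976] yang -9.4 w 0.0513 gf 0.0 q [-1.04  0.62  0.51  1.56 -0.34  1.04 -0.61] F [-0.5  0.3 -0.2] tilt [ 0.003  0.003 -1.   ]
```

Call:
send_rows:
  steps:
    - {"dx": -4,"dy": -1.3,"dz": 0,"yaw": 10,"gripper": 0.62}
    - {"dx": -8.5,"dy": -2.9,"dz": 0,"yaw": 20,"gripper": 0.62}
    - {"dx": -13,"dy": -4.4,"dz": 0,"yaw": 30,"gripper": 0.62}
    - {"dx": -17.5,"dy": -5.9,"dz": 0,"yaw": 40,"gripper": 0.62}
    - {"dx": -22,"dy": -7.4,"dz": 0,"yaw": 50,"gripper": 0.62}

```text
clock: 13.62
tcp_pos: [0.4631, 0.2046, 0.1944]
orientation: [-3.031, -0.82, -0.001]
contact_force: [0.4, 0.1, 0.4]
grip_width: 0.0528
gripper_force: 0.0
```

```bash
python3 -c "
from h import *
to([.427,.1358,.12],-83.6)
f=pickle.load(open('top.pkl','rb'));P=cloud(f);P[f['depth']==0]=0
q=P[228:270,323:348].reshape(-1,3);q=q[(q[:,2]>.018)&(q[:,2]<.05)];print(cv2.minAreaRect((q[:,:2]*1000).astype(np.float32)))
"
```

```text
dx -6.59 dy 4.13 dz 6.83 yaw 23.9 | now t 13.62 tcp [0.4631 0.2046 0.1944] yang -59.7 w 0.0528 gf 0.0 q [-1.2   0.36  0.82  2.06 -0.35  0.87 -1.23] F [0.4 0.1 0.4] tilt [ 0.001 -0.001 -1.   ]
((426.88262939453125, 135.78131103515625), (89.6622543334961, 32.54195022583008), 6.839888572692871)
```

Call:
send_rows:
  steps:
    - {"dx": -3,"dy": 2,"dz": 0,"yaw": 9,"gripper": 0.62}
    - {"dx": -5.5,"dy": 3.5,"dz": 0,"yaw": 17,"gripper": 0.62}
    - {"dx": -6.6,"dy": 4.1,"dz": 2,"yaw": 23.5,"gripper": 0.62}
    - {"dx": -6.6,"dy": 4.1,"dz": 6,"yaw": 23.5,"gripper": 0.62}
    - {"dx": -6.6,"dy": 4.1,"dz": 10,"yaw": 23.5,"gripper": 0.62}

```text
clock: 14.25
tcp_pos: [0.4283, 0.1376, 0.0936]
orientation: [-3.134, -0.196, -0.003]
contact_force: [0.1, 0.0, 0.5]
grip_width: 0.0532
gripper_force: 0.0
```

```bash
python3 -c "
from h import *
to([.4269,.1358,.024],-83.2)
from bench import imaging
f=imaging.grab_frame('side');cv2.imwrite('pics/r5.png',cv2.resize(f['color'][150:320,220:450],None,fx=3,fy=3)[:,:,::-1])"
```

```text
dx -0.17 dy 0.17 dz 6.35 yaw 0.3 | now t 14.25 tcp [0.4283 0.1376 0.0936] yang -82.9 w 0.0532 gf 0.0 q [-1.07  0.47  0.77  2.25 -0.58  0.62 -1.31] F [0.1 0.  0.5] tilt [ 0.002 -0.002 -1.   ]
```

View pics/r5.png

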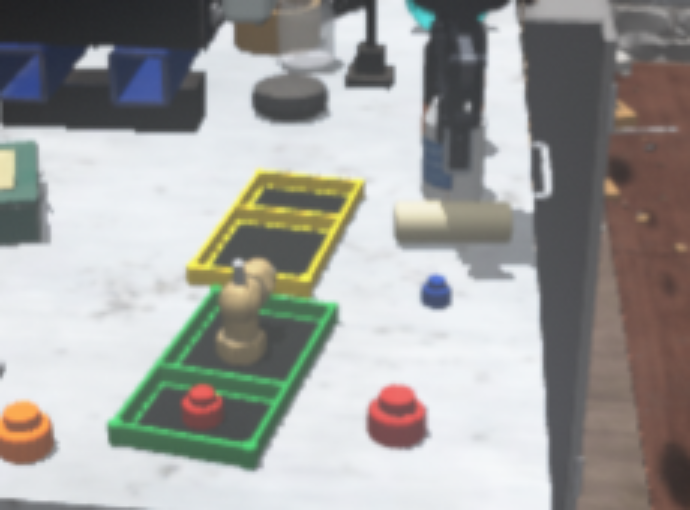

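The cap sits in the green narrow compartment at (202,405) and the elbow stands at (240,320). The gripper is over the roller.

Call:
send_rows:
  steps:
    - {"dx": -0.2,"dy": 0.1,"dz": 3,"yaw": 0,"gripper": 0.62}
    - {"dx": -0.2,"dy": 0.1,"dz": 5.3,"yaw": 0,"gripper": 0.62}
    - {"dx": -0.2,"dy": 0.1,"dz": 6.2,"yaw": 0,"gripper": 0.62}
    - {"dx": -0.2,"dy": 0.1,"dz": 6.2,"yaw": 0,"gripper": 0.62}

```text
clock: 14.8
tcp_pos: [0.4263, 0.1359, 0.0324]
orientation: [-3.135, -0.195, -0.0]
contact_force: [0.2, 0.2, 0.3]
grip_width: 0.0529
gripper_force: 0.0
```

Call:
send_rows:
  steps:
    - {"dx": 0,"dy": 0,"dz": 0,"yaw": 0,"gripper": 0.45}
    - {"dx": 0,"dy": 0,"dz": 0,"yaw": 0,"gripper": 0.35}
    - {"dx": 0,"dy": 0,"dz": 0,"yaw": 0,"gripper": 0.25}
    - {"dx": 0,"dy": 0,"dz": 0,"yaw": 0,"gripper": 0.2}
    - {"dx": 0,"dy": 0,"dz": 0,"yaw": 0,"gripper": 0.2}

```text
clock: 15.42
tcp_pos: [0.4265, 0.1361, 0.0328]
orientation: [-3.134, -0.195, -0.002]
contact_force: [-1.6, -0.3, 7.2]
grip_width: 0.0319
gripper_force: 29.1
```

Call:
send_rows:
  steps:
    - {"dx": 0,"dy": 0,"dz": -2,"yaw": 0,"gripper": 0.2}
    - {"dx": 0,"dy": 0,"dz": -6,"yaw": 0,"gripper": 0.2}
    - {"dx": 0,"dy": 0,"dz": -10,"yaw": 0,"gripper": 0.2}

```text
clock: 15.8
tcp_pos: [0.4257, 0.1357, 0.1332]
orientation: [3.135, 0.195, -0.001]
contact_force: [0.7, 0.9, -0.0]
grip_width: 0.0315
gripper_force: 30.2
```

```bash
python3 -c "
from h import *
to([.5642,.1803,.11],-7.1)"
```

```text
dx 14.30 dy -2.71 dz 1.72 yaw -75.8 | now t 15.80 tcp [0.4257 0.1357 0.1332] yang -82.9 w 0.0315 gf 30.2 q [-1.16  0.4   0.88  2.24 -0.48  0.7  -1.39] F [ 0.7  0.9 -0. ] tilt [-0.  0. -1.]
```

Call:
send_rows:
  steps:
    - {"dx": 4,"dy": -0.8,"dz": 0,"yaw": -2,"gripper": 0.2}
    - {"dx": 8,"dy": -1.6,"dz": 0,"yaw": -11,"gripper": 0.2}
    - {"dx": 11,"dy": -2.1,"dz": 0,"yaw": -21,"gripper": 0.2}
    - {"dx": 13.5,"dy": -2.6,"dz": 0,"yaw": -31,"gripper": 0.2}
    - {"dx": 14.3,"dy": -2.7,"dz": 0,"yaw": -41,"gripper": 0.2}

```text
clock: 16.42
tcp_pos: [0.5659, 0.1809, 0.1324]
orientation: [2.864, 1.29, 0.002]
contact_force: [-0.1, -0.6, -0.9]
grip_width: 0.0316
gripper_force: 30.3
```

Call:
send_rows:
  steps:
    - {"dx": 0,"dy": 0,"dz": 0,"yaw": -10,"gripper": 0.2}
    - {"dx": 0,"dy": 0,"dz": 0,"yaw": -20,"gripper": 0.2}
    - {"dx": 0,"dy": 0,"dz": 0,"yaw": -30,"gripper": 0.2}
    - {"dx": 0,"dy": 0,"dz": 0,"yaw": -34.8,"gripper": 0.2}
    - {"dx": 0,"dy": 0,"dz": 0,"yaw": -34.8,"gripper": 0.2}

```text
clock: 17.05
tcp_pos: [0.5644, 0.1802, 0.1324]
orientation: [2.355, 2.079, 0.001]
contact_force: [-0.2, 0.0, 0.5]
grip_width: 0.0319
gripper_force: 30.3
```

```bash
python3 -c "
from h import *
to([.5642,.1803,.05],-7.1)"
```

```text
dx 0.00 dy -0.03 dz 7.64 yaw -0.0 | now t 17.05 tcp [0.5644 0.1802 0.1324] yang -7.1 w 0.0319 gf 30.3 q [-0.74  0.52  0.44  1.89 -0.3   0.8  -0.27] F [-0.2  0.   0.5] tilt [ 0.  0. -1.]
```

Call:
send_rows:
  steps:
    - {"dx": 0,"dy": 0,"dz": 4,"yaw": 0,"gripper": 0.2}
    - {"dx": 0,"dy": 0,"dz": 7,"yaw": 0,"gripper": 0.2}
    - {"dx": 0,"dy": 0,"dz": 8.5,"yaw": 0,"gripper": 0.2}
    - {"dx": 0,"dy": 0,"dz": 9.3,"yaw": 0,"gripper": 0.2}
    - {"dx": 0,"dy": 0,"dz": 9.4,"yaw": 0,"gripper": 0.2}

```text
clock: 17.68
tcp_pos: [0.5647, 0.1804, 0.0381]
orientation: [2.354, 2.08, 0.001]
contact_force: [-0.5, -0.2, -0.4]
grip_width: 0.0321
gripper_force: 30.3
```

Call:
send_rows:
  steps:
    - {"dx": 0,"dy": 0,"dz": 0.1,"yaw": 0,"gripper": 0.2}
    - {"dx": 0,"dy": 0,"dz": 0.2,"yaw": 0,"gripper": 0.2}
    - {"dx": 0,"dy": 0,"dz": 0.2,"yaw": 0,"gripper": 0.2}

```text
clock: 18.05
tcp_pos: [0.5646, 0.1804, 0.0361]
orientation: [2.354, 2.08, 0.001]
contact_force: [0.0, -0.0, 1.0]
grip_width: 0.0318
gripper_force: 30.3
```

Call:
send_rows:
  steps:
    - {"dx": 0,"dy": 0,"dz": 0,"yaw": 0,"gripper": 0.4}
    - {"dx": 0,"dy": 0,"dz": 0,"yaw": 0,"gripper": 0.47}
    - {"dx": 0,"dy": 0,"dz": 0,"yaw": 0,"gripper": 0.5}
    - {"dx": 0,"dy": 0,"dz": -1,"yaw": 0,"gripper": 0.5}
    - {"dx": 0,"dy": 0,"dz": -4,"yaw": 0,"gripper": 0.5}

```text
clock: 18.68
tcp_pos: [0.5634, 0.18, 0.0755]
orientation: [-2.354, -2.08, 0.004]
contact_force: [0.6, 0.3, 0.1]
grip_width: 0.0427
gripper_force: 0.0
```

Call:
send_rows:
  steps:
    - {"dx": 0,"dy": 0,"dz": -5,"yaw": 0,"gripper": 1}
    - {"dx": 0,"dy": 0,"dz": -10,"yaw": 0,"gripper": 1}
    - {"dx": 0,"dy": 0,"dz": -14,"yaw": 0,"gripper": 1}

```text
clock: 19.05
tcp_pos: [0.5648, 0.1802, 0.2187]
orientation: [2.354, 2.079, 0.003]
contact_force: [0.4, 0.4, -0.3]
grip_width: 0.0853
gripper_force: 0.0
```

```bash
python3 -c "
from h import *
f=pickle.load(open('top.pkl','rb'))
to([.4285,.0513,.2],-7.1)
H=hsv(f);m=(H[...,0]>4)&(H[...,0]<16)&(H[...,1]>150);m[:236]=0;m[264:]=0;m[:,:353]=0;m[:,384:]=0
for a,s,c in comps(m,5):print(s,c,plane(f,[c],.115))
"
```

```text
dx -14.47 dy -11.94 dz 1.23 yaw 0.0 | now t 19.05 tcp [0.5648 0.1802 0.2187] yang -7.1 w 0.0853 gf 0.0 q [-0.79  0.41  0.5   1.82 -0.23  0.96 -0.32] F [ 0.4  0.4 -0.3] tilt [ 0.001  0.002 -1.   ]
[366 245   9   9  62] [369.88709677 249.25806452] [[0.42926261 0.05071601 0.115     ]]
```

Call:
send_rows:
  steps:
    - {"dx": -4,"dy": -3.3,"dz": 0,"yaw": 0,"gripper": 1}
    - {"dx": -8,"dy": -6.6,"dz": 0,"yaw": 0,"gripper": 1}
    - {"dx": -12,"dy": -9.9,"dz": 0,"yaw": 0,"gripper": 1}
    - {"dx": -14.4,"dy": -11.9,"dz": 0,"yaw": 0,"gripper": 1}
    - {"dx": -14.4,"dy": -11.9,"dz": 3,"yaw": 0,"gripper": 1}

```text
clock: 19.68
tcp_pos: [0.4284, 0.0508, 0.1876]
orientation: [-2.357, -2.077, -0.009]
contact_force: [0.6, 1.5, 0.4]
grip_width: 0.0853
gripper_force: 0.0
```

```bash
python3 -c "
from h import *
to([.429,.051,.083],-7.1)
from bench import imaging
f=imaging.grab_frame('side');cv2.imwrite('pics/b6.png',cv2.resize(f['color'][110:300,220:450],None,fx=3,fy=3)[:,:,::-1])"
```

```text
dx -0.02 dy 0.02 dz 9.86 yaw -0.1 | now t 19.68 tcp [0.4284 0.0508 0.1876] yang -7.2 w 0.0853 gf 0.0 q [-0.76  0.17  0.56  2.21 -0.14  0.78 -0.24] F [0.6 1.5 0.4] tilt [ 0.004  0.003 -1.   ]
```

View pics/b6.png

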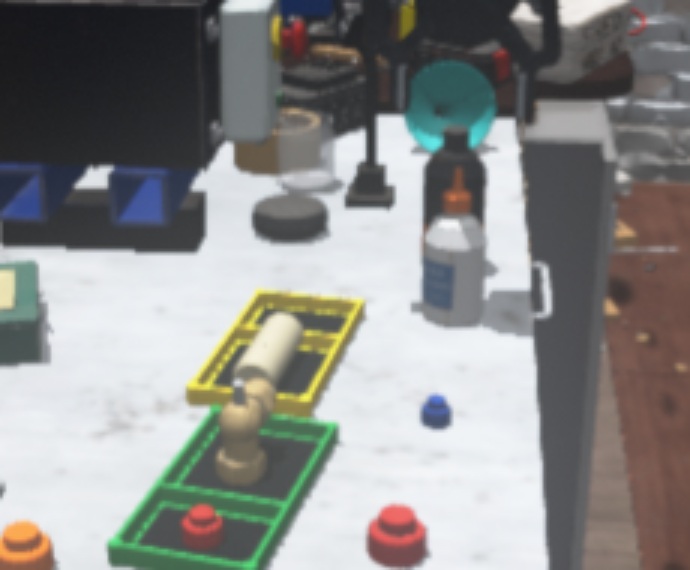

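The roller lies in the yellow wide compartment around crop (270,345), and the gripper fingers are above the bottle at (455,270).

Call:
send_rows:
  steps:
    - {"dx": 0,"dy": 0,"dz": 3.5,"yaw": 0,"gripper": 1}
    - {"dx": 0,"dy": 0,"dz": 7,"yaw": 0,"gripper": 1}
    - {"dx": 0,"dy": 0,"dz": 9.3,"yaw": 0,"gripper": 1}
    - {"dx": 0,"dy": 0,"dz": 9.8,"yaw": 0,"gripper": 1}
    - {"dx": 0,"dy": 0,"dz": 9.8,"yaw": 0,"gripper": 1}

```text
clock: 20.35
tcp_pos: [0.4291, 0.0521, 0.0884]
orientation: [2.354, 2.08, 0.001]
contact_force: [0.4, -0.4, 0.9]
grip_width: 0.0856
gripper_force: 0.0
```

Call:
send_rows:
  steps:
    - {"dx": 0,"dy": 0,"dz": 0,"yaw": 0,"gripper": 0.85}
    - {"dx": 0,"dy": 0,"dz": 0,"yaw": 0,"gripper": 0.7}
    - {"dx": 0,"dy": 0,"dz": 0,"yaw": 0,"gripper": 0.6}
    - {"dx": 0,"dy": 0,"dz": 0,"yaw": 0,"gripper": 0.5}
    - {"dx": 0,"dy": 0,"dz": 0,"yaw": 0,"gripper": 0.45}
  force: 45

```text
clock: 20.98
tcp_pos: [0.4292, 0.0523, 0.0886]
orientation: [-2.354, -2.08, -0.002]
contact_force: [-1.6, -0.3, 11.0]
grip_width: 0.0474
gripper_force: 44.4
```

Call:
send_rows:
  steps:
    - {"dx": 0,"dy": 0,"dz": 0,"yaw": 0,"gripper": 0.45}
    - {"dx": 0,"dy": 0,"dz": 0,"yaw": 0,"gripper": 0.45}

```text
clock: 21.22
tcp_pos: [0.4292, 0.0523, 0.0886]
orientation: [-2.354, -2.08, -0.002]
contact_force: [-2.3, 0.3, 10.5]
grip_width: 0.0478
gripper_force: 44.4
```

Call:
send_rows:
  steps:
    - {"dx": 0,"dy": 0,"dz": -1,"yaw": 0,"gripper": 0.4}
    - {"dx": 0,"dy": 0,"dz": -4,"yaw": 0,"gripper": 0.4}
    - {"dx": 0,"dy": 0,"dz": -7,"yaw": 0,"gripper": 0.4}
    - {"dx": 0,"dy": 0,"dz": -8,"yaw": 0,"gripper": 0.4}

```text
clock: 21.72
tcp_pos: [0.4293, 0.0523, 0.1693]
orientation: [2.354, 2.08, 0.004]
contact_force: [0.3, 0.9, -1.8]
grip_width: 0.0471
gripper_force: 46.7
```

```bash
python3 -c "
from h import *
to([.5529,.0915,.087],-7.1)
from bench import imaging
f=imaging.grab_frame('top');P=cloud(f);P[f['depth']==0]=0
c=np.array([.5597,.1446]);yt=np.array([-.124,-.992]);xt=np.array([-.992,.124])
m=(abs(P[...,:2]-c)<.15).all(-1)&(P[...,2]>.021)&(P[...,2]<.05);q=P[m]
d=(q[:,:2]-c)*1000;a=np.c_[d@xt,d@yt];k=(abs(a[:,0])<42)&(a[:,1]>-95)&(a[:,1]<60);print(k.sum(),cv2.minAreaRect(a[k].astype(np.float32)),np.percentile(q[k,2],95))
"
```

```text
dx 5.40 dy 11.77 dz 7.66 yaw 0.0 | now t 21.73 tcp [0.4293 0.0523 0.1693] yang -7.1 w 0.0471 gf 46.7 q [-0.77  0.21  0.57  2.23 -0.17  0.74 -0.2 ] F [ 0.3  0.9 -1.8] tilt [ 0.002  0.002 -1.   ]
400 ((0.1727313995361328, -37.262184143066406), (89.53305053710938, 32.82279968261719), 89.97134399414062) 0.03781814300465886
```

Call:
send_rows:
  steps:
    - {"dx": 1,"dy": 2.2,"dz": 0,"yaw": 0,"gripper": 0.4}
    - {"dx": 2.5,"dy": 5.4,"dz": 0,"yaw": 0,"gripper": 0.4}
    - {"dx": 4,"dy": 8.8,"dz": 0,"yaw": 0,"gripper": 0.4}
    - {"dx": 5.1,"dy": 11.1,"dz": 0,"yaw": 0,"gripper": 0.4}
    - {"dx": 5.4,"dy": 11.8,"dz": 0,"yaw": 0,"gripper": 0.4}

```text
clock: 22.4
tcp_pos: [0.5528, 0.0916, 0.1665]
orientation: [-2.353, -2.081, 0.003]
contact_force: [-0.4, 0.4, -0.2]
grip_width: 0.0471
gripper_force: 46.7
```

Call:
send_rows:
  steps:
    - {"dx": 0,"dy": 0,"dz": 2,"yaw": 0,"gripper": 0.4}
    - {"dx": 0,"dy": 0,"dz": 4.5,"yaw": 0,"gripper": 0.4}
    - {"dx": 0,"dy": 0,"dz": 6.3,"yaw": 0,"gripper": 0.4}
    - {"dx": 0,"dy": 0,"dz": 7.1,"yaw": 0,"gripper": 0.4}
    - {"dx": 0,"dy": 0,"dz": 7.4,"yaw": 0,"gripper": 0.4}

```text
clock: 23.02
tcp_pos: [0.5522, 0.0909, 0.0935]
orientation: [-2.354, -2.08, 0.001]
contact_force: [-0.3, -0.2, -1.9]
grip_width: 0.0478
gripper_force: 46.7
```

Call:
send_rows:
  steps:
    - {"dx": 0,"dy": 0,"dz": 0.2,"yaw": 0,"gripper": 0.4}
    - {"dx": 0,"dy": 0,"dz": 0.3,"yaw": 0,"gripper": 0.4}
    - {"dx": 0,"dy": 0,"dz": 0.3,"yaw": 0,"gripper": 0.4}

```text
clock: 23.4
tcp_pos: [0.5529, 0.0913, 0.0918]
orientation: [2.354, 2.08, 0.002]
contact_force: [-0.6, -0.6, 5.5]
grip_width: 0.0473
gripper_force: 47.3
```

Contact; release and retreat.

Call:
send_rows:
  steps:
    - {"dx": 0,"dy": 0,"dz": 0,"yaw": 0,"gripper": 0.65}
    - {"dx": 0,"dy": 0,"dz": 0,"yaw": 0,"gripper": 0.8}
    - {"dx": 0,"dy": 0,"dz": 0,"yaw": 0,"gripper": 1}
    - {"dx": 0,"dy": 0,"dz": 0,"yaw": 0,"gripper": 1}
    - {"dx": 0,"dy": 0,"dz": -1,"yaw": 0,"gripper": 1}

```text
clock: 24.02
tcp_pos: [0.5518, 0.091, 0.1006]
orientation: [-2.354, -2.08, 0.002]
contact_force: [1.0, -0.2, 0.7]
grip_width: 0.0854
gripper_force: 0.0
```

Call:
send_rows:
  steps:
    - {"dx": 0,"dy": 0,"dz": -4,"yaw": 0,"gripper": 1}
    - {"dx": 0,"dy": 0,"dz": -9,"yaw": 0,"gripper": 1}
    - {"dx": 0,"dy": 0,"dz": -14,"yaw": 0,"gripper": 1}
    - {"dx": 0,"dy": 0,"dz": -18,"yaw": 0,"gripper": 1}

```text
clock: 24.52
tcp_pos: [0.5526, 0.0909, 0.2836]
orientation: [2.354, 2.079, 0.003]
contact_force: [0.8, 0.5, 0.0]
grip_width: 0.0857
gripper_force: 0.0
```

```bash
python3 -c "
from h import *
from bench import imaging
f=imaging.grab_frame('side');t=imaging.grab_frame('top')
a=cv2.resize(f['color'][110:310,210:460],(500,400));b=cv2.resize(t['color'][150:310,200:320],(300,400))
cv2.imwrite('pics/end.png',np.hstack([a,b])[:,:,::-1])
def fr(P,c,yt):
    xt=np.array([yt[1],-yt[0]]);return (P[...,:2]-c)@np.c_[xt,yt]*1000
for n,g in(('side',f),('top',t)):
    P=cloud(g);P[g['depth']==0]=9
    for nm,c,yt,y0,y1 in(('elbow',[.5638,.357],[.163,.987],-90,14),('cap',[.5638,.357],[.163,.987],22,88),('bottle',[.5597,.1446],[-.124,-.992],22,88)):
        A=fr(P,np.array(c),np.array(yt));m=(abs(A[...,0])<41)&(A[...,1]>y0)&(A[...,1]<y1)&(P[...,2]<.15)&(P[...,2]>.02 if nm!='cap' else P[...,2]>.011)
        if m.sum():print(n,nm,m.sum(),A[m].min(0).round(),A[m].max(0).round(),P[m][:,2].max().round(4))
"
```

```text
side elbow 369 [-15. -66.] [13. -8.] 0.0728
side cap 186 [-41.  22.] [41. 81.] 0.0263
side bottle 718 [-23.  26.] [26. 68.] 0.1322
top elbow 212 [-22. -90.] [ 41. -14.] 0.0761
top cap 73 [-41.  42.] [39. 87.] 0.0276
```

View pics/end.png

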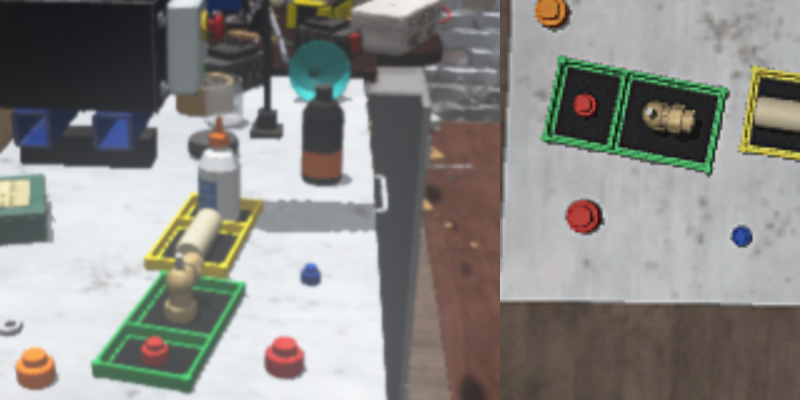

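The picture shows all four items upright or flat inside their compartments: elbow (180,290), red cap (155,350), roller (200,232) and bottle (218,185). The spray can and blue cap are unmoved.

```bash
python3 -c "
from bench import workorder
print(workorder.hand_in())"
```

```text
the job is handed in; nothing more can be done
None
```

The job is done and handed in: both kits are made up as asked in about 25 s, and the final images show all four items seated in their compartments, with the blue cap and spray can still in place.

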